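# Put the glass jar back behind its spring plate

## Task

Put the small glass jar with the hinged steel lid into the sprung bay of the teak rack: carry it over the low front rail, press the spring plate back with the jar itself, lower it upright onto the bay's floor between the rails, and let go so that the plate holds it there. The glass is thin: never squeeze it with more than about 15 N per finger, keep it upright, and set it down gently without knocking or dropping it. Leave everything else where it stands.

Things in the scene. Friction and masses are not known exactly. Their poses are not given: they have to be found in the camera images.
- jar_center (a point): centre (half-way up, on the axis) of the small glass jar to be put away: an upright thin-walled cylinder 56 mm across, 115 mm tall, its closed hinged steel lid with a small hinge lug and wire clip at the rim; the straight glass wall runs from 0 to 96 mm above its underside. 0.15 to 0.30 kg. z axis up. Starts standing on the counter. Fragile: squeeze at most 15 N per finger.
- bay (a point): centre of the sprung bay, on its wooden floor (12 mm above the counter). +x points from the front rail to the spring plate, +y to the canister, z up. Open above. With the plate shut it is only 32 mm deep (x = -28 to +4 mm): push the plate back at least 24 mm for the jar to go down. A jar lowered with its centre at y = 0 and x between 0 and +18 mm clears everything.
- gate (a joint): how far the upright spring plate is pushed back towards +x of the bay, 0 (shut) to 0.046 m (stop). The spring pushes it shut with 1.2 N when shut, rising to 3 N at the stop; it does not stay open by itself.
- plate_top (a point): middle of the upper edge of the spring plate's front face, the face that looks to the front rail; the plate is steel, 56 mm wide, 5 mm thick, and reaches from 3 mm to 81 mm above the bay's floor; with the plate shut this point is at x = +4 mm of the bay
- rack: fixed teak rack; origin on the counter under the bay's centre, same axes. Board x -50 to 135, y -55 to 160 mm. Rails 10 mm thick, tops 20 mm above the bay's floor: front rail's inner face at x = -28 mm, side rails' inner faces at y = -36 and +36 mm, ending at x = +45 mm. Behind the plate a wooden spring housing, 86 mm wide, begins at x = +62 mm, 66 mm tall above the bay's floor
- screw_jar: a plain glass jar with a screw top and no hinge or clip, 64 mm across, 85 mm tall; stays where it is. Origin at the centre of its underside
- whistle: stainless steel whistle weight of a pressure cooker, 38 mm across, 52 mm tall; stays where it is. Origin at the centre of its underside
- valve_cap: small red plastic safety valve cap, 30 mm across, 24 mm tall; stays where it is. Origin at the centre of its underside
- canister: plain steel canister, 66 mm across, 85 mm tall, standing on the rack beside the bay (centre about 30 mm in +x and 115 mm in +y of the bay); stays where it is. Origin at the centre of its underside
- gasket: grey gasket ring, 150 mm across, 9 mm thick, lying flat; stays where it is. Origin at the centre of its underside

How it is judged:
On the way, in this order (a step that is already met when the one before it is completed fails the run):
1. the jar is lifted off the counter, upright (height (world z) of jar_center above 0.085 m and angle between jar_center's own z axis and vertical below 0.35 rad), for 0.1 s.
2. the spring plate is pushed back at least 20 mm with the jar at the bay and still above its floor (value of joint gate above 0.02 m and z of jar_center in the frame of bay above 0.065 m and horizontal distance between jar_center and bay below 0.04 m), for 0.05 s.
3. the jar is set down, not dropped: within 6 mm of the bay's floor while the fingers still hold it (z of jar_center in the frame of bay below 0.0635 m and horizontal distance between jar_center and bay below 0.03 m and contact force between jar and the fingers above 1 N), for 0.1 s.
At the end, for the whole second after the job is handed in: the jar stands at rest on the bay's floor (height within 6 mm), upright within 0.1 rad, between the rails (its centre 6 mm before to 24 mm behind the bay's centre along x, within 14 mm along y), and keeps the spring plate pushed back by more than 17 mm (x of jar_center in the frame of bay between -0.006 and 0.024 m and y of jar_center in the frame of bay between -0.014 and 0.014 m and z of jar_center in the frame of bay between 0.0515 and 0.0635 m and angle between jar_center's own z axis and vertical below 0.1 rad and value of joint gate above 0.017 m and linear speed of jar below 0.02 m/s); the robot touches nothing.
It fails at once if the fingers press on the jar too hard (more than 20 N squeeze per finger) (contact force between jar and the fingers above 40 N).
It fails at once if the jar is knocked or pressed against the rack or plate with more than 40 N (contact force between jar and rack above 40 N).
It fails at once if the jar is tipped by more than 0.5 rad (angle between jar_center's own z axis and vertical above 0.5 rad).
It fails at once if another thing (screw-top jar, whistle weight, valve cap, canister or gasket) is moved by more than 25 mm (distance of any of screw_jar, whistle, valve_cap, canister, gasket from where it was at the start of the episode above 0.025 m).
It also fails if it takes over 42 s, if anything falls off the work surface, if the arm or the gripper's body presses on something with over 40 N, if the wrist force passes 120 N, or if a joint passes its speed limit or range.

## Robot

A 7-joint arm with a two-finger parallel gripper is mounted at the origin on the work surface. World frame = base frame: x ahead of the robot, y to its left, z up, the work surface at z = 0. Lengths are in m, angles in rad, forces in N, time in s.
With the tool pointing down it reaches from about 0.425 to 0.875 m from the base axis. Payload 4.7 kg.
Tool frame: the origin (TCP) lies on the centre line of the jaws, within the pads' length; the fingertips stand 22 mm ahead of it and the grasp point (between the pads) lies 3 mm ahead of it; z points along the fingers, y is the direction in which the jaws open and shut (so a half turn about z gives the same grasp; the last joint's range is limited). The gripper opens to 87 mm and grips with 3 to 60 N. Pads are 19 mm wide; open, the fingers measure 117 mm over their backs; the gripper's body (75 mm by 190 mm) begins 51 mm behind the grasp point.
Start: joints at [-1.262, 0.321, -0.07, 1.45, 0.023, 1.371, -0.057], TCP at [0.189, 0.622, 0.245] pointing down, gripper open.
Joint ranges: [-2.86, 2.86], [-0.3, 2.09], [-1.38, 1.24], [0.06, 2.45], [-1.56, 4.7], [0.09, 2.05], [-2.69, 2.69]. Speed limits (rad/s): [2.57, 2.57, 3.14, 3.14, 3.14, 3.14, 3.14].

## Interface

Orientations are given as [roll, pitch, yaw] about the fixed x, y, z axes, in that order (R = Rz(yaw) Ry(pitch) Rx(roll)).
In Python, from plant import ctrl gives the robot as it stands.
- The arm moves only by the tool drive_tool, never from a script. Its argument "steps" is a list of rows, each a list of 7 numbers: the shift along the tool's x, y, z in m, then the turn, a rotation vector about the tool's x, y, z in units of 5 degrees (1.0 is 5 degrees), then the opening, from 0 (shut) to 1 (fully open). A call has 1 to 20 rows; each row is the pose to reach, as a shift and turn from the pose commanded when the call began, along the tool's axes at that moment; what a row does not reach only later rows make up. A row lasts 1/8 s, in which the tool goes at most 62.5 mm and 10.7 degrees, less where a joint would pass 70% of its speed; a pose out of reach is approached as far as the arm can. A call with a gripper value outside its range is refused whole. The fingers move at their own pace and stop on an object; the grip force is fixed at half the most. Time passes only in rows, so rows that repeat a pose let the fingers close. It gives the time, the measured TCP pose, the force and the opening at its end, in the units of the state.
- ctrl.read_state(): the state, without advancing time (a new reading comes with each control period).
- ctrl.capture(name): name is "side" or "top" or "wrist"; returns a dict with "frame" (384x512x3 uint8, red, green, blue), "K" (3x3 intrinsics, pixels), "k1" (the pictures are not rectified: a ray, as slopes to the right and down, at radius r is drawn at 1 + k1 r^2 times it, then the intrinsics apply), "R" (3x3) and "t" (3): a world point X has camera coordinates R X + t; the wrist camera has in their place "mount" (4x4, takes a point from camera to tool coordinates, whose origin is the TCP and whose axes are the flange's). Camera axes: x right, y down, z forward; pixel columns grow to the right and rows downward; lengths in m; the calibration is good to about 2 mm. A picture is of the moment at which its call begins: read the wrist's pose just before it. There is no depth.
- ctrl.close_job(): hands the job in, once; it reports no verdict.
Trained networks look in the newest picture that a camera, given by its name, has taken for a name from the list of things; names that differ only in an ending like _2 or _b are one class to them, and where a whole thing is asked for, a point or a joint stands for the part that bears it (a point fixed in the world has none). Each returns a list of dicts, best first, with "confidence" (0 to 1); they miss things now and then, are a little off and sometimes report something else, mostly with a low value. They report only what shows in the picture. A call takes as long as a camera call.
- ctrl.recognise(camera, name): "extent" ([left, top, right, bottom] in pixels, round what is visible of it).
- ctrl.tip_of(camera, name): "uv" ([column, row] in pixels: a listed point, or the origin of a listed thing).
The state is a dict: "time": time; "q": joint angles; "qd": joint speeds; "tau": joint torques, N m; "tool_pos": TCP position; "eef_rot": TCP orientation; "wrist_force": force on the tool from outside, world axes, zero at the start; "ft_torque": the same for the moment, N m; "grip_width": finger opening in m.
Only numpy, scipy, OpenCV 4.12 (cv2) and the standard library are available. Lean on these libraries where they do the work, as an engineer would, in place of code of your own. Each camera call takes 0.05 s, during which the arm holds its last target.

## Working session

There is one attempt and no reset: what is moved stays moved. The work goes in short steps, Python scripts to look and compute and a tool call to move; the robot and the scene stay as the last step left them, time stands still between calls to the robot, and variables do not carry over. Pictures are saved under pics/ and viewed, and the job is handed in when it is done.

Besides the shell and the picture viewer there is one more tool, called after "Request:" as name(argument=value, ...), one argument or row to a line, values as JSON. drive_tool: Moves the arm, as the interface text tells. Its arguments: {"type":"object","properties":{"steps":{"type":"array","items":{"type":"array","items":{"type":"number"}}}},"required":["steps"]}

```bash
ls; mkdir -p pics
cat > h.py <<'E'
import numpy as np, cv2
from plant import ctrl
from scipy.spatial.transform import Rotation as Ro
def cap(n,f):
    c=ctrl.capture(n); cv2.imwrite('pics/'+f,c['frame'][:,:,::-1]); return c
E
python3 - <<'E'
from h import *
s=ctrl.read_state(); print({k:np.round(v,3) for k,v in s.items()})
import pickle
for n in ['side','top']:
    c=cap(n,n+'0.png'); pickle.dump(c,open(n+'.pkl','wb')); print(n,c['K'],c['k1'],c['R'],c['t'])
    for o in ['jar_center','bay','plate_top','rack','screw_jar','whistle','valve_cap','canister','gasket']:
        print(o,[(np.round(d['uv']),round(d['confidence'],2)) for d in ctrl.tip_of(n,o)][:3], [(np.round(d['extent']),round(d['confidence'],2)) for d in ctrl.recognise(n,o)][:2])
print(ctrl.read_state()['time'])
E
```

```text
pics
{'time': np.float64(0.0), 'q': array([-1.262,  0.322, -0.07 ,  1.452,  0.023,  1.371, -0.057]), 'qd': array([ 0.001, -0.002, -0.001, -0.001,  0.   ,  0.001,  0.   ]), 'tau': array([-0.0000e+00, -4.9128e+01, -4.0400e-01, -3.1253e+01, -6.4000e-02,
        4.4000e-02,  0.0000e+00]), 'tool_pos': array([0.189, 0.621, 0.243]), 'eef_rot': array([-3.14 ,  0.   ,  2.847]), 'wrist_force': array([ 0.296, -0.384, -0.716]), 'ft_torque': array([-0.01 , -0.008, -0.012]), 'grip_width': np.float64(0.087)}
side [[441.22035151   0.         260.34950537]
 [  0.         441.22035151 188.48567145]
 [  0.           0.           1.        ]] -0.07141701046477154 [[ 0.97793332 -0.2083947  -0.01476693]
 [-0.13886535 -0.59558867 -0.79119565]
 [ 0.15608596  0.7757872  -0.61138481]] [-0.60114142  0.14807793  0.96521859]
jar_center [(array([224., 300.]), 0.64)] [(array([208., 271., 242., 330.]), 0.69)]
bay [(array([220., 193.]), 0.68), (array([220., 193.]), 0.37)] [(array([185., 150., 279., 212.]), 0.72)]
plate_top [(array([221., 167.]), 0.57)] [(array([220., 162., 240., 196.]), 0.83)]
rack [(array([223., 19
[... 728 characters left out ...]
-0.99675546]] [0.00423056 0.61251762 0.91743398]
jar_center [(array([380., 240.]), 0.91)] [(array([362., 228., 396., 257.]), 0.7)]
bay [(array([227., 226.]), 0.6), (array([178., 223.]), 0.34)] [(array([159., 169., 251., 254.]), 0.65)]
plate_top [(array([220., 224.]), 0.67), (array([336., 204.]), 0.36)] [(array([209., 202., 236., 222.]), 0.44)]
rack [(array([230., 227.]), 0.92)] [(array([159., 170., 252., 256.]), 0.74), (array([364., 232., 396., 255.]), 0.22)]
screw_jar [(array([336., 205.]), 0.62)] []
whistle [(array([308., 260.]), 0.75)] [(array([304., 253., 316., 270.]), 0.55)]
valve_cap [(array([379., 186.]), 0.53)] []
canister [] []
gasket [] [(array([306., 112., 365., 169.]), 0.59)]
1.9
```

View pictures.

```bash
python3 -c "
import cv2
a=cv2.imread('pics/side0.png')[120:345,160:400];cv2.imwrite('pics/s0c.png',cv2.resize(a,None,fx=2.6,fy=2.6,interpolation=2)[:600,:800])
a=cv2.imread('pics/top0.png')[100:290,140:420];cv2.imwrite('pics/t0c.png',cv2.resize(a,None,fx=2.8,fy=2.8,interpolation=2)[:600,:800])"
```

```text
(no output)
```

View pics/s0c.png

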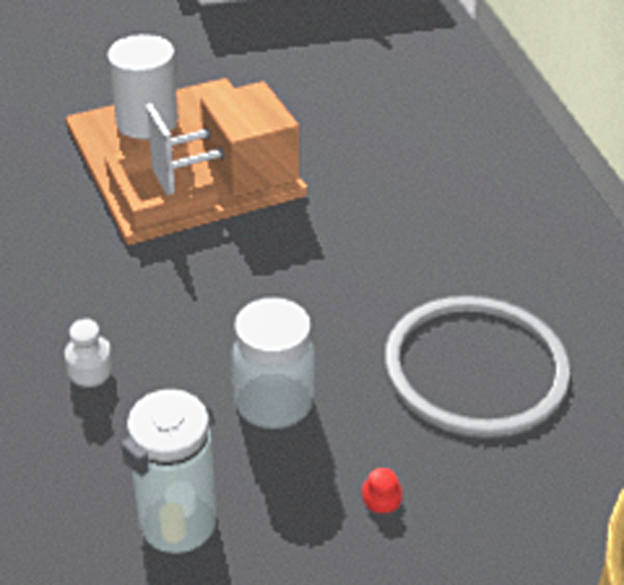

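View pics/t0c.png

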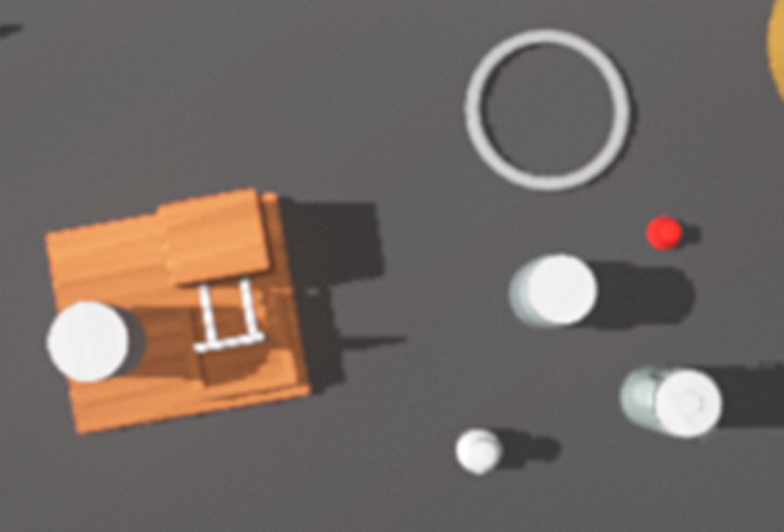

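View pics/top0.png

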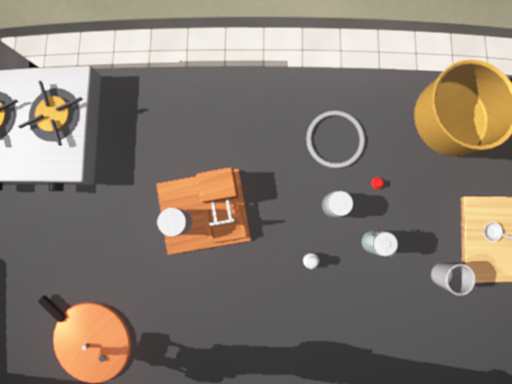

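```bash
cat >> h.py <<'E'
def proj(c,X):
    X=np.atleast_2d(X); P=X@np.array(c['R']).T+np.array(c['t']); s=P[:,:2]/P[:,2:]
    s=s*(1+c['k1']*(s**2).sum(1,keepdims=True)); K=np.array(c['K']); return s*[K[0,0],K[1,1]]+K[:2,2]
E
python3 - <<'E'
from h import *
import pickle
from scipy.optimize import least_squares as ls
T=pickle.load(open('top.pkl','rb'));S=pickle.load(open('side.pkl','rb'))
t=lambda a:np.array(a)/2.8+[140,100]-.3
s=lambda a:np.array(a)/2.6+[160,120]-.3
# jar etc: solve x,y with known heights
def pt(obs,x0=(.6,-.2)):
    r=ls(lambda p:np.concatenate([(proj(c,[p[0],p[1],z])[0]-uv) for c,z,uv in obs]),x0); return r.x,r.fun
print('jar',pt([(T,.0575,(380,240)),(S,.0575,(224,300))]))
print('jar lid',pt([(T,.115,t((688,403))),(S,.115,s((168,422)))]))
for n,a,b in [('screw',(336,205),(266,273)),('whistle',(308,260),(194,262)),('cap',(379,186),(306,310))]: print(n,pt([(S,0,b)]))
print('screw top',pt([(T,.085,t((563,289))),(S,.085,s((274,325)))]))
print('whistle top',pt([(T,.052,t((484,444))),(S,.05,s((85,332)))]))
print('can top',pt([(T,.097,t((88,341))),(S,.097,s((142,52)))]))
# rack
def loc(p,L): 
    L=np.array(L)/1000; return np.array([p[0]+np.cos(p[2])*L[0]-np.sin(p[2])*L[1],p[1]+np.sin(p[2])*L[0]+np.cos(p[2])*L[1],L[2]])
O=[(T,(135,160,12),t((47,234))),(T,(-50,160,12),t((75,433))),(T,(-50,-55,12),t((310,392))),(T,(135,-55,12),t((275,193))),
(S,(-50,-55,12),s((130,235))),(S,(-50,160,12),s((68,118))),(S,(135,-55,12),s((305,183))),
(T,(62,-43,78),t((268,267))),(S,(62,-43,78),s((238,147))),(T,(62,43,78),t((172,284))),
(T,(4,-28,93),t((262,340))),(T,(4,28,93),t((195,349))),(S,(4,28,93),s((150,106))),
(S,(4,-28,15),s((170,190)))]
f=lambda p:np.concatenate([proj(c,loc(p,L))[0]-uv for c,L,uv in O])
r=ls(f,(.6,.1,.1),loss='soft_l1');print(r.x,r.x[2]*57.3);print(np.round(f(r.x).reshape(-1,2),1))
print('nets',proj(T,loc(r.x,(0,0,12))),proj(S,loc(r.x,(0,0,12))),'tool',proj(T,loc(r.x,(4,0,93))),proj(S,loc(r.x,(4,0,93))))
E
```

```text
jar (array([ 0.49287754, -0.28205179]), array([-1.60977309,  2.73704259,  2.25961288,  1.05526942]))
jar lid (array([ 0.49309884, -0.28389608]), array([ 1.28402751,  0.39581358,  0.08711088, -1.28398251]))
screw (array([ 0.58764561, -0.18334649]), array([2.27373675e-13, 2.27373675e-13]))
whistle (array([ 0.44390829, -0.11933766]), array([-2.84217094e-14,  0.00000000e+00]))
cap (array([ 0.64192506, -0.29155533]), array([0., 0.]))
screw top (array([ 0.58610021, -0.1852216 ]), array([ 0.01630551,  0.0781342 ,  0.06047331, -0.03956699]))
whistle top (array([ 0.44908925, -0.12465466]), array([ 0.25714108,  2.08874959,  1.71391069, -0.57289407]))
can top (array([0.53746206, 0.20894222]), array([ 0.0362498 , -0.03656694, -0.05068025, -0.06477855]))
[0.53312921 0.09130554 0.18844275] 10.797769785067928
[[-0.6 -0.5]
 [ 0.6 -0.2]
 [-0.1  0.1]
 [-0.1 -0.6]
 [-1.   0.6]
 [-0.6 -0.8]
 [ 1.9  1.4]
 [ 0.5  0. ]
 [-1.8 -1.7]
 [-0.9  0.3]
 [ 0.  -0.7]
 [ 0.2  0.2]
 [-0.7 -0.7]
 [ 1.1  4.8]]
nets [[225.4459546 223.9868455]] [[221.09555985 192.51882795]] tool [[221.38958791 222.48757265]] [[220.35264582 165.7252136 ]]
```

Request:
drive_tool(
  steps=[
    [-0.04,-0.027,0,0,0,-0.55,1],
    [-0.08,-0.053,0,0,0,-1.1,1],
    [-0.13,-0.087,0,0,0,-1.7,1],
    [-0.18,-0.12,0,0,0,-2.3,1],
    [-0.23,-0.15,0,0,0,-2.9,1],
    [-0.28,-0.185,0,0,0,-3.5,1],
    [-0.33,-0.217,0,0,0,-4.1,1],
    [-0.375,-0.25,0,0,0,-4.7,1],
    [-0.41,-0.29,0,0,0,-5.2,1],
    [-0.425,-0.34,0,0,0,-5.54,1],
    [-0.44,-0.39,0,0,0,-5.54,1],
    [-0.455,-0.44,0,0,0,-5.54,1],
    [-0.47,-0.49,0,0,0,-5.54,1],
    [-0.485,-0.54,0,0,0,-5.54,1],
    [-0.5,-0.59,0,0,0,-5.54,1],
    [-0.515,-0.64,0,0,0,-5.54,1],
    [-0.53,-0.69,0,0,0,-5.54,1],
    [-0.54,-0.74,0,0,0,-5.54,1],
    [-0.553,-0.778,0,0,0,-5.54,1],
    [-0.553,-0.778,0,0,0,-5.54,1],
  ],
)

```text
time: 4.4
tool_pos: [0.4906, -0.2871, 0.2448]
eef_rot: [-3.139, -0.001, -2.959]
wrist_force: [0.2, 0.3, 0.5]
grip_width: 0.0871
```

Run:
```python
from h import *
import pickle
s=ctrl.read_state(); print(s['tool_pos'],s['eef_rot'])
c=cap('wrist','w1.png'); c['s']=s; pickle.dump(c,open('w.pkl','wb'));print(c['K'],c['k1'],np.round(c['mount'],4))
d=cap('top','top1.png')
print([(x['uv'],x['confidence']) for x in ctrl.tip_of('wrist','jar_center')],[(x['extent'],x['confidence']) for x in ctrl.recognise('wrist','jar_center')])
```

```text
[ 0.49062447 -0.28709504  0.24477177] [-3.13946848e+00 -7.25739086e-04 -2.95941688e+00]
[[301.66395947   0.         255.0730287 ]
 [  0.         301.66395947 188.07979131]
 [  0.           0.           1.        ]] -0.004338709356045366 [[-4.000e-04 -9.630e-01 -2.696e-01  7.330e-02]
 [ 1.000e+00  0.000e+00 -1.700e-03 -5.000e-04]
 [ 1.600e-03 -2.696e-01  9.630e-01 -1.402e-01]
 [ 0.000e+00  0.000e+00  0.000e+00  1.000e+00]]
[] [([234.8, 143.9, 287.6, 218.4], 0.67), ([375.2, 138.8, 416.1, 171.7], 0.64)]
```

View pics/w1.png

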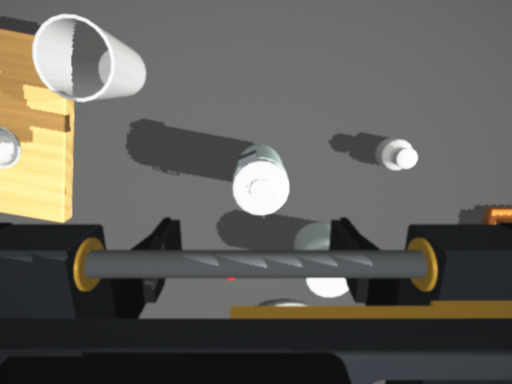

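Run:
```python
from h import *
import pickle
from scipy.optimize import least_squares as ls
c=pickle.load(open('w.pkl','rb')); s=c['s']
R=Ro.from_euler('xyz',s['eef_rot']).as_matrix(); M=np.array(c['mount'])
Rc=R@M[:3,:3]; tc=R@M[:3,3]+s['tool_pos']
c['R']=Rc.T; c['t']=-Rc.T@tc
print(tc)
f=lambda z,uv: ls(lambda p:proj(c,[p[0],p[1],z])[0]-uv,(.49,-.28)).x
L=f(.115,(261,187.5)); print('lid',L)
g=R.T@np.r_[L-s['tool_pos'][:2],0]; print('tool shift to lid',g)
print('bottom?',proj(c,[.493,-.283,0.0]), 'rim r', proj(c,[L[0]-.028,L[1],.115]))
print('whistle top',f(.052,(405,158)))
```

```text
[ 0.41870833 -0.30057419  0.38505003]
lid [ 0.49150457 -0.28262382]
tool shift to lid [-1.67558647e-03  4.23777231e-03 -1.02178309e-05]
bottom? [[259.15423966 164.86607338]] rim r [[266.75748144 158.15919282]]
whistle top [ 0.44580134 -0.12698907]
```

Request:
drive_tool(
  steps=[
    [-0.002,0.004,0.03,0,0,0,1],
    [-0.002,0.004,0.06,0,0,0,1],
    [-0.002,0.004,0.09,0,0,0,1],
    [-0.002,0.004,0.12,0,0,0,0.85],
    [-0.002,0.004,0.14,0,0,0,0.8],
    [-0.002,0.004,0.155,0,0,0,0.75],
    [-0.002,0.004,0.166,0,0,0,0.7],
    [-0.002,0.004,0.166,0,0,0,0.7],
    [-0.002,0.004,0.166,0,0,0,0.7],
  ],
)

```text
time: 5.72
tool_pos: [0.4936, -0.2793, 0.0792]
eef_rot: [-3.141, 0.001, -2.953]
wrist_force: [-0.2, 0.0, -0.9]
grip_width: 0.061
```

Request:
drive_tool(
  steps=[
    [0.0015,-0.0033,0,0,0,0,0.7],
    [0.0015,-0.0033,0,0,0,0,0.7],
    [0.0015,-0.0033,0,0,0,0,0.68],
    [0.0015,-0.0033,0,0,0,0,0.66],
    [0.0015,-0.0033,0,0,0,0,0.65],
    [0.0015,-0.0033,0,0,0,0,0.65],
  ],
)

```text
time: 6.48
tool_pos: [0.4924, -0.2823, 0.0785]
eef_rot: [3.142, 0.0, -2.953]
wrist_force: [0.1, 0.7, -0.2]
grip_width: 0.0564
```

Request:
drive_tool(
  steps=[
    [0,0,0,0,0,0,0.645],
    [0,0,0,0,0,0,0.642],
    [0,0,0,0,0,0,0.642],
  ],
)

```text
time: 6.85
tool_pos: [0.4924, -0.2823, 0.0785]
eef_rot: [3.141, 0.0, -2.953]
wrist_force: [-0.2, 1.2, 0.7]
grip_width: 0.0559
```

Request:
drive_tool(
  steps=[
    [0,0,0,0,0,0,0.638],
    [0,0,0,0,0,0,0.636],
    [0,0,0,0,0,0,0.636],
  ],
)

```text
time: 7.22
tool_pos: [0.4923, -0.2823, 0.0785]
eef_rot: [3.141, 0.0, -2.953]
wrist_force: [-0.3, -0.0, -0.1]
grip_width: 0.0558
```

Request:
drive_tool(
  steps=[
    [0,0,-0.001,0,0,0,0.636],
    [0,0,-0.003,0,0,0,0.636],
    [0,0,-0.003,0,0,0,0.636],
    [0,0,-0.003,0,0,0,0.636],
  ],
)

```text
time: 7.72
tool_pos: [0.4923, -0.2823, 0.0815]
eef_rot: [3.141, -0.0, -2.953]
wrist_force: [0.5, 0.1, -3.2]
grip_width: 0.056
```

Run:
```python
from h import *
for i in range(3):
    s=ctrl.read_state(); print(s['wrist_force'],s['grip_width'],s['tool_pos'],s['time'])
    c=ctrl.capture('side')
cv2.imwrite('pics/s2.png',cv2.resize(c['frame'][:,:,::-1][230:350,160:320],None,fx=4,fy=4,interpolation=2))
```

```text
[ 0.47299746  0.09650469 -3.17891251] 0.05601477241167806 [ 0.49229439 -0.28229963  0.08147056] 7.725
[-0.28609665  0.12301689 -2.8828424 ] 0.05545615805200839 [ 0.49230344 -0.2823343   0.08146987] 7.775
[-0.28585925  0.09119427 -3.3121698 ] 0.05584141287597811 [ 0.49231023 -0.28230063  0.08146852] 7.825
```

View pics/s2.png

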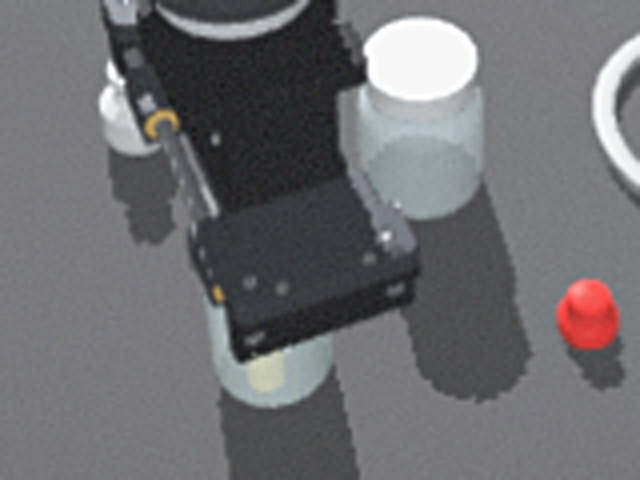

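Request:
drive_tool(
  steps=[
    [0,0,0,0,0,0,0.639],
    [0,0,0,0,0,0,0.639],
    [0,0,0,0,0,0,0.639],
  ],
)

```text
time: 8.25
tool_pos: [0.4924, -0.2824, 0.0816]
eef_rot: [3.142, 0.0, -2.953]
wrist_force: [-0.1, 0.8, -2.4]
grip_width: 0.0556
```

Request:
drive_tool(
  steps=[
    [0,0,0,0,0,0,0.6415],
    [0,0,0,0,0,0,0.6415],
    [0,0,0,0,0,0,0.6415],
  ],
)

```text
time: 8.62
tool_pos: [0.4924, -0.2823, 0.0815]
eef_rot: [3.142, 0.0, -2.953]
wrist_force: [-0.2, 0.7, -2.6]
grip_width: 0.056
```

Request:
drive_tool(
  steps=[
    [0,0,0,0,0,0,0.643],
    [0,0,0,0,0,0,0.643],
    [0,0,0,0,0,0,0.643],
  ],
)

```text
time: 9.0
tool_pos: [0.4925, -0.2823, 0.0818]
eef_rot: [3.142, 0.0, -2.953]
wrist_force: [-0.7, 0.6, -0.5]
grip_width: 0.0561
```

Request:
drive_tool(
  steps=[
    [0,0,0,0,0,0,0.6445],
    [0,0,0,0,0,0,0.6445],
    [0,0,0,0,0,0,0.6445],
  ],
)

```text
time: 9.38
tool_pos: [0.4926, -0.2824, 0.0817]
eef_rot: [-3.141, 0.0, -2.953]
wrist_force: [0.1, 0.6, -0.6]
grip_width: 0.0561
```

Request:
drive_tool(
  steps=[
    [0,0,0,0,0,0,0.64],
    [0,0,0,0,0,0,0.637],
    [0,0,0,0,0,0,0.637],
    [0,0,-0.005,0,0,0,0.637],
    [0,0,-0.02,0,0,0,0.637],
    [0,0,-0.035,0,0,0,0.637],
    [0,0,-0.045,0,0,0,0.637],
    [0,0,-0.05,0,0,0,0.637],
    [0,0,-0.05,0,0,0,0.637],
  ],
)

```text
time: 10.5
tool_pos: [0.4926, -0.2824, 0.132]
eef_rot: [-3.141, 0.001, -2.953]
wrist_force: [0.2, -0.6, -3.1]
grip_width: 0.0561
```

Request:
drive_tool(
  steps=[
    [0,0.005,-0.01,0,0,0,0.637],
    [0,0.015,-0.025,0,0,0,0.637],
    [0,0.03,-0.037,0,0,0,0.637],
    [0,0.055,-0.04,0,0,0,0.637],
    [-0.005,0.085,-0.04,0,0,0,0.637],
    [-0.01,0.115,-0.04,0,0,0,0.637],
    [-0.015,0.145,-0.04,0,0,0,0.637],
    [-0.02,0.175,-0.04,0,0,0,0.637],
    [-0.025,0.205,-0.04,0,0,0,0.637],
    [-0.025,0.235,-0.04,0,0,0,0.637],
    [-0.025,0.265,-0.04,0,0,0,0.637],
    [-0.025,0.295,-0.04,0,0,0,0.637],
    [-0.025,0.32,-0.04,0,0,0,0.637],
    [-0.025,0.34,-0.04,0,0,0,0.637],
    [-0.025,0.352,-0.04,0,0,0,0.637],
    [-0.025,0.359,-0.04,0,0,0,0.637],
    [-0.025,0.359,-0.04,0,0,0,0.637],
    [-0.025,0.359,-0.04,0,0,0,0.637],
  ],
)

```text
time: 12.75
tool_pos: [0.4497, 0.0741, 0.1716]
eef_rot: [-3.141, 0.0, -2.954]
wrist_force: [0.1, -0.1, -2.8]
grip_width: 0.0557
```

Run:
```python
from h import *
import pickle
s=ctrl.read_state(); print({k:np.round(s[k],4) for k in ['time','tool_pos','eef_rot','wrist_force','grip_width']})
b=np.array([.5331,.0913]); y=.1884; d=s['tool_pos'][:2]-b
print('bay xy',d@[np.cos(y),np.sin(y)],d@[-np.sin(y),np.cos(y)])
c=cap('wrist','w3.png'); c['s']=s; pickle.dump(c,open('w.pkl','wb'))
c=cap('side','s3.png'); cv2.imwrite('pics/s3c.png',cv2.resize(c['frame'][:,:,::-1][90:260,140:340],None,fx=3.5,fy=3.5,interpolation=2))
```

```text
{'time': np.float64(12.75), 'tool_pos': array([0.4497, 0.0741, 0.1716]), 'eef_rot': array([-3.1413e+00,  1.0000e-04, -2.9541e+00]), 'wrist_force': array([ 0.0731, -0.0868, -2.7802]), 'grip_width': np.float64(0.0557)}
bay xy -0.08509231756846443 -0.0012426715185871622
```

View pics/w3.png

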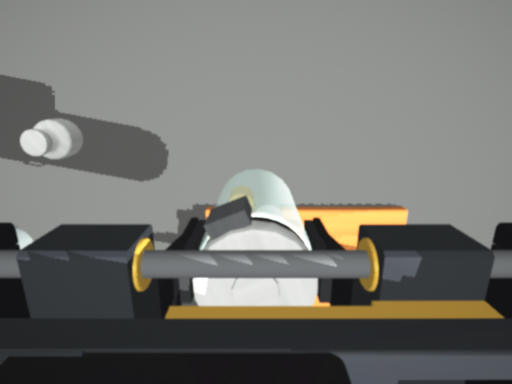

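View pics/s3c.png

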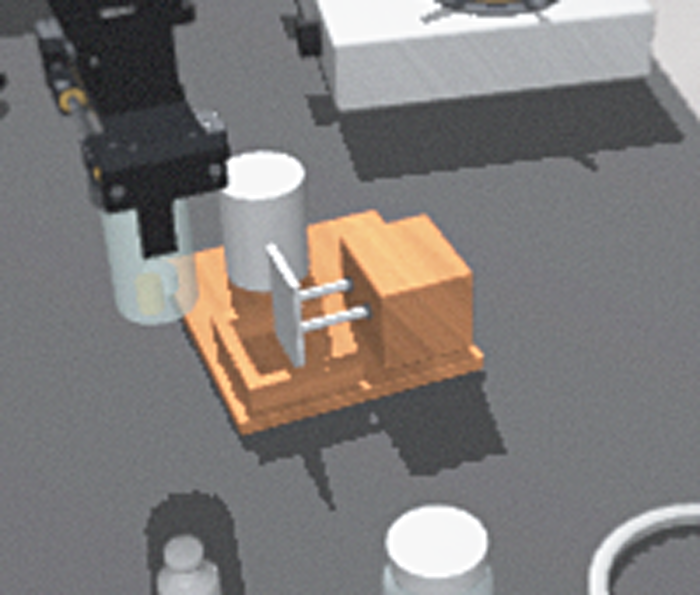

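```bash
python3 - <<'E'
from h import *
import pickle
c=pickle.load(open('w.pkl','rb')); s=c['s']
R=Ro.from_euler('xyz',s['eef_rot']).as_matrix(); M=np.array(c['mount'])
Rc=R@M[:3,:3]; tc=R@M[:3,3]+s['tool_pos']; c['R']=Rc.T; c['t']=-Rc.T@tc
b=np.array([.5331,.0913]); y=.1884
def W(x,yy,z): return [b[0]+np.cos(y)*x-np.sin(y)*yy,b[1]+np.sin(y)*x+np.cos(y)*yy,z]
print(proj(c,[W(-.05,-.055,.012),W(-.05,.160,.012),W(-.05,-.055,0),W(-.05,.16,0)]))
th=np.linspace(0,6.28,73)
for dx in (-.002,0,.002):
    P=np.c_[.028*np.cos(th)+dx,.028*np.sin(th),0*th+.0817]@R.T+s['tool_pos']
    q=proj(c,P); print(dx,q.min(0),q.max(0))
E
python3 -c "
import cv2
a=cv2.imread('pics/w3.png')[150:310,170:420];cv2.imwrite('pics/w3c.png',cv2.resize(a,None,fx=3.2,fy=3.2,interpolation=2))"
```

```text
[[205.17622943 210.3984093 ]
 [409.12927007 210.24266625]
 [206.94562312 206.65483767]
 [403.75460876 206.503443  ]]
-0.002 [220.17204519 169.00885791] [292.35804118 237.54118751]
0 [220.09023035 166.39176311] [292.44319754 235.24203133]
0.002 [220.00805647 163.7621869 ] [292.52872722 232.93249144]
```

View pics/w3c.png

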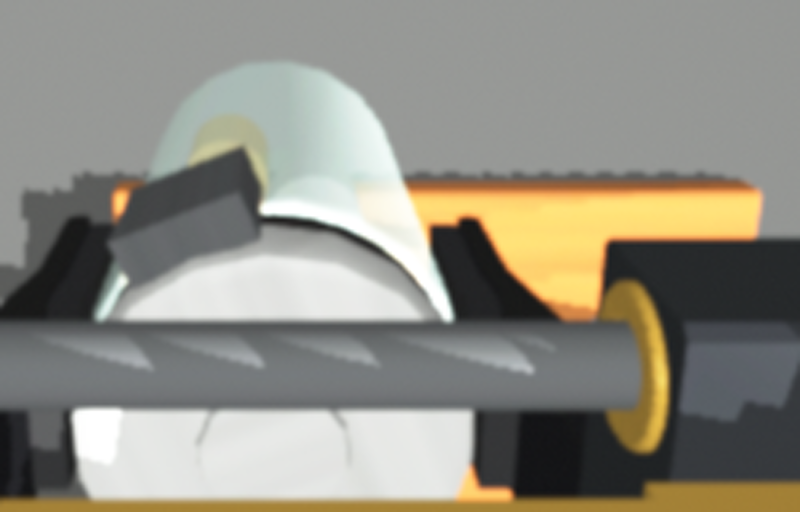

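Request:
drive_tool(
  steps=[
    [0,0.001,0.01,0,0,0,0.637],
    [0,0.001,0.025,0,0,0,0.637],
    [-0.005,0.001,0.037,0,0,0,0.637],
    [-0.015,0.001,0.044,0,0,0,0.637],
    [-0.028,0.001,0.045,0,0,0,0.637],
    [-0.038,0.001,0.045,0,0,0,0.637],
    [-0.046,0.001,0.045,0,0,0,0.637],
    [-0.052,0.001,0.045,0,0,0,0.637],
    [-0.056,0.001,0.045,0,0,0,0.637],
    [-0.06,0.001,0.045,0,0,0,0.637],
    [-0.065,0.001,0.045,0,0,0,0.637],
    [-0.07,0.001,0.045,0,0,0,0.637],
    [-0.075,0.001,0.045,0,0,0,0.637],
    [-0.08,0.001,0.045,0,0,0,0.637],
    [-0.085,0.001,0.045,0,0,0,0.637],
    [-0.089,0.001,0.045,0,0,0,0.637],
    [-0.091,0.001,0.045,0,0,0,0.637],
    [-0.091,0.001,0.045,0,0,0,0.637],
    [-0.091,0.001,0.045,0,0,0,0.637],
  ],
)

```text
time: 15.22
tool_pos: [0.5387, 0.093, 0.1265]
eef_rot: [3.141, -0.0, -2.953]
wrist_force: [-2.4, -0.1, -1.5]
grip_width: 0.0558
```

Run:
```python
from h import *
s=ctrl.read_state(); print({k:np.round(s[k],4) for k in ['time','tool_pos','eef_rot','wrist_force','grip_width']})
b=np.array([.5331,.0913]); y=.1884; d=s['tool_pos'][:2]-b
print('bay xy',d@[np.cos(y),np.sin(y)],d@[-np.sin(y),np.cos(y)])
c=cap('side','s4.png'); cv2.imwrite('pics/s4c.png',cv2.resize(c['frame'][:,:,::-1][100:240,150:310],None,fx=4,fy=4,interpolation=2))
```

```text
{'time': np.float64(15.225), 'tool_pos': array([0.5387, 0.093 , 0.1265]), 'eef_rot': array([ 3.1415e+00, -1.0000e-04, -2.9529e+00]), 'wrist_force': array([-2.4338, -0.1289, -1.4825]), 'grip_width': np.float64(0.0558)}
bay xy 0.005786069484980423 0.000646768812486715
```

View pics/s4c.png

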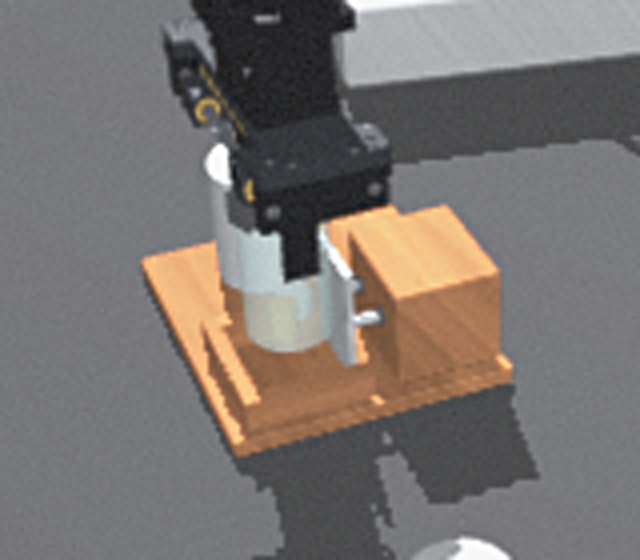

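Run:
```python
from h import *
import pickle
S=pickle.load(open('side.pkl','rb'))
b=np.array([.5331,.0913]); y=.1884
th=np.linspace(0,6.28,73)
im=cv2.imread('pics/s4.png'); im=cv2.resize(im[100:240,150:310],None,fx=4,fy=4,interpolation=2)
for z in (.0448,.0448+.06):
  for dx,col in ((.0045,(0,0,255)),(.0075,(0,255,0))):
    X=dx+.028*np.cos(th);Y=.0006+.028*np.sin(th)
    P=np.c_[b[0]+np.cos(y)*X-np.sin(y)*Y,b[1]+np.sin(y)*X+np.cos(y)*Y,0*X+z]
    q=((proj(S,P)-[150,100]+.5)*4).astype(np.int32); cv2.polylines(im,[q],True,col,1)
cv2.imwrite('pics/s4o.png',im)
```

```text
(no output)
```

View pics/s4o.png

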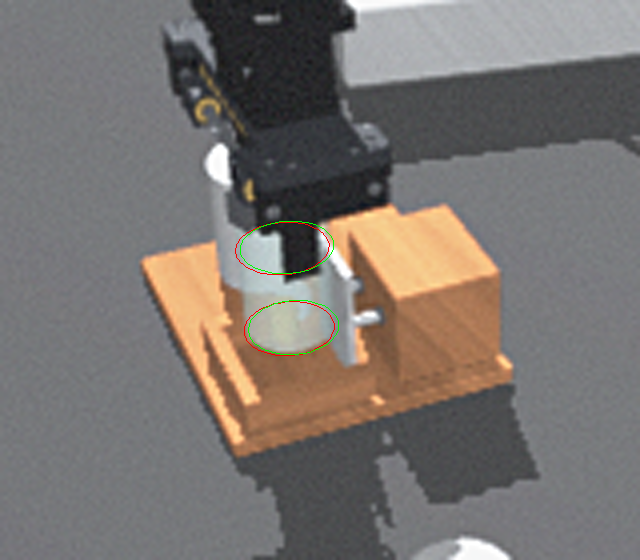

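Request:
drive_tool(
  steps=[
    [-0.002,-0.0005,0,0,0,0,0.637],
    [-0.004,-0.0005,0.002,0,0,0,0.637],
    [-0.004,-0.0005,0.006,0,0,0,0.637],
    [-0.004,-0.0005,0.01,0,0,0,0.637],
    [-0.004,-0.0005,0.014,0,0,0,0.637],
    [-0.004,-0.0005,0.018,0,0,0,0.637],
    [-0.004,-0.0005,0.022,0,0,0,0.637],
    [-0.004,-0.0005,0.025,0,0,0,0.637],
    [-0.004,-0.0005,0.026,0,0,0,0.637],
    [-0.004,-0.0005,0.026,0,0,0,0.637],
  ],
)

```text
time: 16.52
tool_pos: [0.5426, 0.0933, 0.1004]
eef_rot: [-3.142, -0.0, -2.953]
wrist_force: [-2.1, -0.5, -2.2]
grip_width: 0.0557
```

Request:
drive_tool(
  steps=[
    [0,0,0.001,0,0,0,0.637],
    [0,0,0.002,0,0,0,0.637],
    [0,0,0.003,0,0,0,0.637],
    [0,0,0.003,0,0,0,0.637],
  ],
)

```text
time: 17.02
tool_pos: [0.5428, 0.0933, 0.0975]
eef_rot: [3.142, 0.0, -2.953]
wrist_force: [-2.5, -0.5, -1.5]
grip_width: 0.0558
```

Run:
```python
from h import *
s=ctrl.read_state(); print({k:np.round(s[k],4) for k in ['time','tool_pos','eef_rot','wrist_force','grip_width','ft_torque']})
c=cap('side','s5.png'); cv2.imwrite('pics/s5c.png',cv2.resize(c['frame'][:,:,::-1][100:240,150:310],None,fx=4,fy=4,interpolation=2))
```

```text
{'time': np.float64(17.025), 'tool_pos': array([0.5428, 0.0933, 0.0975]), 'eef_rot': array([ 3.1415,  0.    , -2.9529]), 'wrist_force': array([-2.468 , -0.4778, -1.5224]), 'grip_width': np.float64(0.0558), 'ft_torque': array([-0.0868,  0.5685, -0.0357])}
```

View pics/s5c.png

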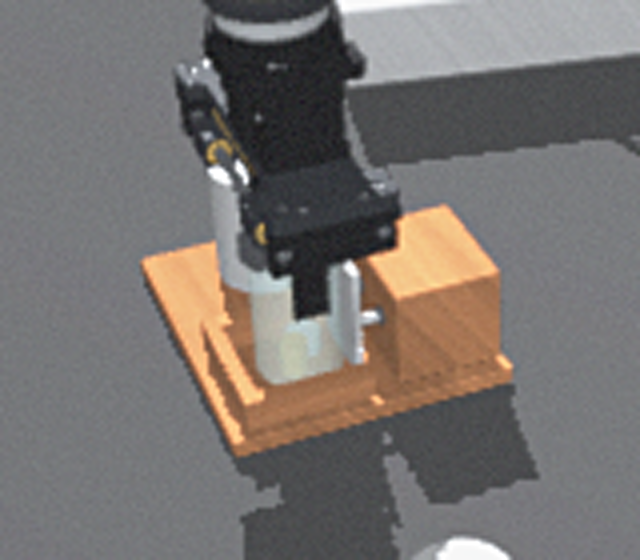

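Request:
drive_tool(
  steps=[
    [0,0,0.001,0,0,0,0.637],
    [0,0,0.002,0,0,0,0.637],
    [0,0,0.0025,0,0,0,0.637],
  ],
)

```text
time: 17.45
tool_pos: [0.5428, 0.0933, 0.095]
eef_rot: [3.142, 0.0, -2.953]
wrist_force: [-2.6, -0.4, -0.9]
grip_width: 0.0559
```

Request:
drive_tool(
  steps=[
    [0,0,0.0005,0,0,0,0.637],
    [0,0,0.001,0,0,0,0.637],
    [0,0,0.001,0,0,0,0.637],
  ],
)

```text
time: 17.82
tool_pos: [0.5428, 0.0933, 0.094]
eef_rot: [3.142, -0.0, -2.953]
wrist_force: [-2.6, -1.0, -1.5]
grip_width: 0.0559
```

Request:
drive_tool(
  steps=[
    [0,0,0.0005,0,0,0,0.637],
    [0,0,0.001,0,0,0,0.637],
    [0,0,0.001,0,0,0,0.637],
  ],
)

```text
time: 18.2
tool_pos: [0.5429, 0.0933, 0.0937]
eef_rot: [3.141, 0.0, -2.953]
wrist_force: [-5.9, -1.4, 5.2]
grip_width: 0.0555
```

Request:
drive_tool(
  steps=[
    [0,0,0.0005,0,0,0,0.637],
    [0,0,0.001,0,0,0,0.637],
    [0,0,0.001,0,0,0,0.637],
  ],
)

```text
time: 18.58
tool_pos: [0.543, 0.0933, 0.0936]
eef_rot: [3.141, 0.0, -2.953]
wrist_force: [-7.0, -1.3, 11.0]
grip_width: 0.0557
```

Request:
drive_tool(
  steps=[
    [0,0,-0.0015,0,0,0,0.637],
    [0.001,0,-0.0015,0,0,0,0.637],
    [0.002,0,-0.0015,0,0,0,0.637],
    [0.003,0,-0.0015,0,0,0,0.637],
    [0.004,0,-0.0015,0,0,0,0.637],
    [0.005,0,-0.0015,0,0,0,0.637],
    [0.006,0,-0.0015,0,0,0,0.637],
    [0.006,0,-0.0015,0,0,0,0.637],
  ],
)

```text
time: 19.58
tool_pos: [0.537, 0.0922, 0.0937]
eef_rot: [3.141, 0.0, -2.953]
wrist_force: [0.5, 0.4, 0.6]
grip_width: 0.0555
```

Request:
drive_tool(
  steps=[
    [0.001,0,0,0,0,0,0.637],
    [0.002,0,0,0,0,0,0.637],
    [0.002,0,0,0,0,0,0.637],
  ],
)

```text
time: 19.95
tool_pos: [0.5348, 0.0917, 0.0937]
eef_rot: [3.142, -0.0, -2.953]
wrist_force: [-0.6, -0.2, 1.8]
grip_width: 0.056
```

Run:
```python
from h import *
s=ctrl.read_state(); print({k:np.round(s[k],4) for k in ['time','tool_pos','eef_rot','wrist_force','grip_width','ft_torque']})
c=cap('side','s6.png'); cv2.imwrite('pics/s6c.png',cv2.resize(c['frame'][:,:,::-1][100:240,150:310],None,fx=4,fy=4,interpolation=2))
```

```text
{'time': np.float64(19.95), 'tool_pos': array([0.5348, 0.0917, 0.0937]), 'eef_rot': array([ 3.1415e+00, -1.0000e-04, -2.9529e+00]), 'wrist_force': array([-0.591 , -0.1801,  1.7737]), 'grip_width': np.float64(0.056), 'ft_torque': array([ 0.0292,  0.1384, -0.0252])}
```

View pics/s6c.png

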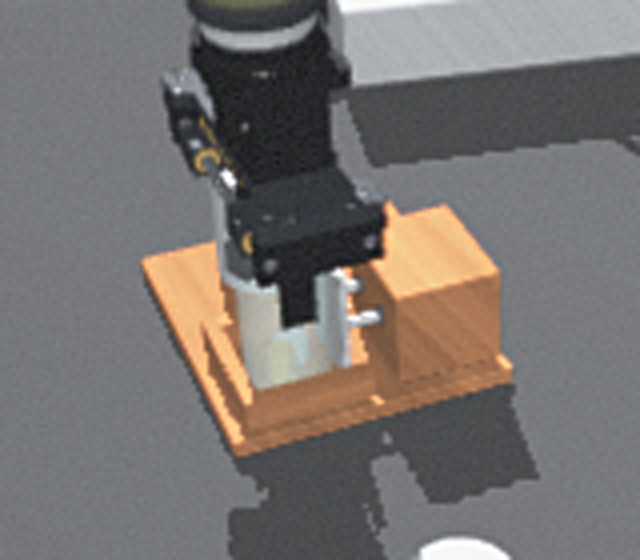

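Request:
drive_tool(
  steps=[
    [0,0,0,0,0,0,0.64],
    [0,0,0,0,0,0,0.643],
    [0,0,0,0,0,0,0.646],
    [0,0,0,0,0,0,0.65],
    [0,0,0,0,0,0,0.66],
    [0,0,0,0,0,0,0.7],
    [0,0,0,0,0,0,0.78],
    [0,0,0,0,0,0,0.85],
    [0,0,0,0,0,0,0.85],
    [0,0,-0.005,0,0,0,0.85],
  ],
)

```text
time: 21.25
tool_pos: [0.5346, 0.0917, 0.0984]
eef_rot: [-3.141, -0.001, -2.953]
wrist_force: [0.1, 0.2, 0.9]
grip_width: 0.074
```

Request:
drive_tool(
  steps=[
    [0,0,-0.015,0,0,0,0.85],
    [0,0,-0.03,0,0,0,0.85],
    [0,0,-0.05,0,0,0,0.85],
    [0,0,-0.08,0,0,0,0.85],
    [0,0,-0.11,0,0,0,0.85],
    [0,0,-0.14,0,0,0,0.85],
    [0,0,-0.16,0,0,0,0.85],
    [0,0,-0.17,0,0,0,0.85],
    [0,0,-0.17,0,0,0,0.85],
    [0,0,-0.17,0,0,0,0.85],
  ],
)

```text
time: 22.5
tool_pos: [0.5345, 0.0917, 0.2677]
eef_rot: [-3.142, -0.001, -2.953]
wrist_force: [-0.6, -0.5, 0.8]
grip_width: 0.0737
```

Run:
```python
from h import *
s=ctrl.read_state(); print({k:np.round(s[k],4) for k in ['time','tool_pos','eef_rot','wrist_force','grip_width']})
c=cap('side','s7.png'); cv2.imwrite('pics/s7c.png',cv2.resize(c['frame'][:,:,::-1][100:330,150:390],None,fx=2.6,fy=2.6,interpolation=2))
w=cap('wrist','w7.png')
R=Ro.from_euler('xyz',s['eef_rot']).as_matrix(); M=np.array(w['mount'])
Rc=R@M[:3,:3]; tc=R@M[:3,3]+s['tool_pos']; w['R']=Rc.T; w['t']=-Rc.T@tc
b=np.array([.5331,.0913]); y=.1884
th=np.linspace(0,6.28,73)
def circ(cc,im,dx,z,o,f,col):
    X=dx+.028*np.cos(th);Y=.028*np.sin(th)
    P=np.c_[b[0]+np.cos(y)*X-np.sin(y)*Y,b[1]+np.sin(y)*X+np.cos(y)*Y,0*X+z]
    cv2.polylines(im,[((proj(cc,P)-o+.5)*f).astype(np.int32)],True,col,1)
im=cv2.resize(w['frame'][:,:,::-1][100:300,160:360],None,fx=3,fy=3)
circ(w,im,0,.127,[160,100],3,(0,0,255)); cv2.imwrite('pics/w7o.png',im)
im=cv2.resize(c['frame'][:,:,::-1][100:240,150:310],None,fx=4,fy=4)
circ(c,im,0,.127,[150,100],4,(0,0,255));circ(c,im,0,.012,[150,100],4,(0,0,255)); cv2.imwrite('pics/s7o.png',im)
```

```text
{'time': np.float64(22.5), 'tool_pos': array([0.5345, 0.0917, 0.2677]), 'eef_rot': array([-3.1415e+00, -1.4000e-03, -2.9529e+00]), 'wrist_force': array([-0.5773, -0.5446,  0.768 ]), 'grip_width': np.float64(0.0737)}
```

View pics/s7o.png

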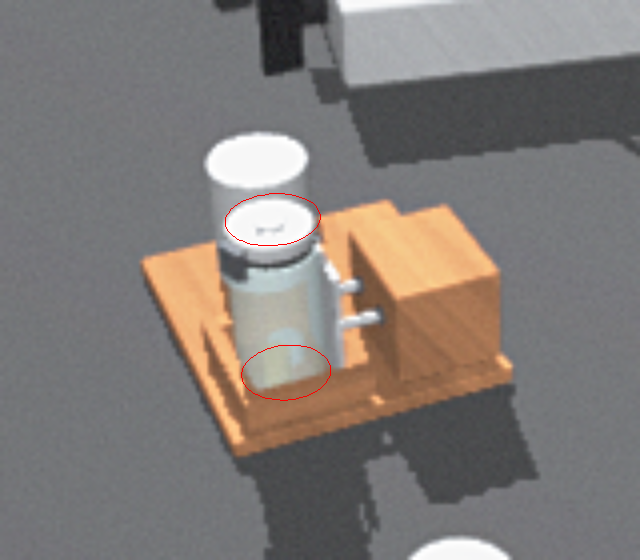

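View pics/w7o.png

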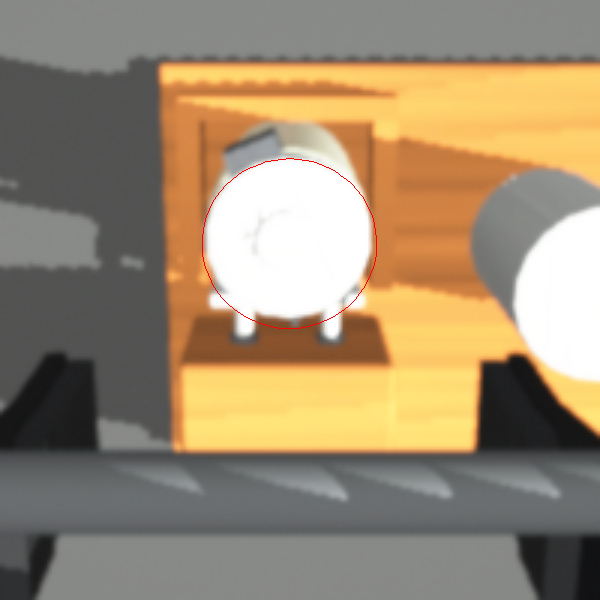

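View pics/s7c.png

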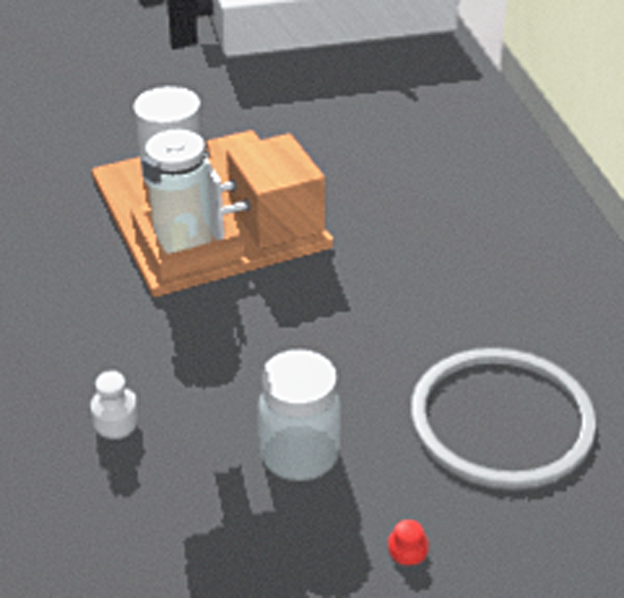

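Run:
```python
from h import *
print(ctrl.close_job())
```

```text
the job is handed in; nothing more can be done
None
```

The jar now stands in the sprung bay with the plate holding it, and the job was handed in at about 22.6 s. The hand-in reports no verdict.

**What I did:** I gripped the jar on its glass wall, about 78 mm up, and lifted it. I carried it over the front rail and pressed the plate back about 35 mm with the jar. Then I lowered it to the floor, slid it back to the front rail while still holding it, opened the fingers slowly and lifted clear.

**Last checks:**
- **Jar position:** the side and wrist pictures show it standing between the rails against the front rail, with the plate resting against its back. Its lid is within about 2 mm of where a jar at x = 0, y = 0 of the bay would show. Any tilt is small, about 0.02 rad by eye.
- **Plate:** I did not measure its opening at the end. The jar's position implies about 24 mm.
- **Other things:** by eye in the side picture, the screw-top jar, whistle, valve cap, gasket and canister show no change. I did not measure them again.
- **Robot:** the gripper is clear, with its TCP at a height of 0.27 m, and touches nothing.

**Not fully confirmed:**
- **Squeeze:** finger force cannot be measured directly, so I set the opening from a slip test just above the counter. I estimate 6–10 N per finger. In that test the jar slid about 3 mm back onto the counter.
- **Set-down force:** I went slightly too far down, and the wrist briefly read about 11 N upward and 7 N sideways before I backed off.

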